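# Moisture check on a leak-wetted laundry shelf

## Robot

A 6-joint arm with a two-finger parallel gripper is mounted at the origin on the work surface. World frame = base frame: x ahead of the robot, y to its left, z up, the work surface at z = 0. Lengths are in m, angles in rad, forces in N, time in s.
With the tool pointing down it reaches from about 0.35 to 0.975 m from the base axis. Payload 4.9 kg.
Tool frame: the origin (TCP) lies at the very end of the fingers, on their centre line; the grasp point (between the pads) lies 19 mm behind it (ctrl.grasp_offset is the distance from the TCP to the grasp point, in m); z points along the fingers, y is the line along which they close (so a half turn about z gives the same grasp; the last joint's range is limited). The gripper opens to 85 mm and grips with 20 to 120 N. Pads are 22 mm wide; open, the fingers measure 114 mm over their backs; the gripper's body (76 mm by 85 mm) begins 54 mm behind the grasp point. The pads swing forward as they close: fully open they stand 13 mm farther back than shut.
Start: joints at [-1.353, 0.053, 1.613, -0, 1.476, -0.119], TCP at [0.207, -0.59, 0.207] pointing down, gripper open.
Joint ranges: [-3.01, 3.01], [-1.01, 2.22], [0.06, 2.58], [-1.02, 4.17], [0.09, 2.62], [-3.14, 3.14]. Speed limits (rad/s): [2.57, 2.57, 3.14, 3.14, 3.14, 3.14].

## Interface

Orientations are given as a rotation vector (axis times angle).
In Python, from station import ctrl, optics gives the robot as it stands.
- The arm moves only by the shell command python3 -m handwheel 'ROWS' [OPENING] [FORCE]. ROWS is JSON, a list of rows, each an object of numbers: "tx", "ty", "tz": the shift along the tool's x, y, z in mm; "roll": the turn about the tool's z in rad. A call has 1 to 12 rows; each row shifts and turns the commanded pose from where the row before left it, along the tool's axes as they then stand; what a row does not reach is not made up. A row lasts 1/12 s, in which the tool goes at most 41.7 mm and 7.16 degrees, less where a joint would pass 70% of its speed; a pose out of reach is approached as far as the arm can. A call with a gripper value outside its range is refused whole. OPENING is the finger opening in mm, from 0 to 85.4, set as the call begins (- or left out, the last holds). The fingers move at their own pace and stop on an object; FORCE is the grip in N (left out, the last holds). Time passes only in rows, so rows that do not move let the fingers close. It gives the time, the measured TCP pose, the force, the opening and the grip force at its end, in the units of the state.
- ctrl.get_obs(): the state, without advancing time (a new reading comes with each control period).
- optics.get_image(name): name is "scene" or "top"; returns (picture, depth): 384x512x3 uint8, red, green, blue; 384x512 float32, m along the optical axis (not along the pixel's ray), 0 where there is no reading.
- optics.camera_params(name): a dict with "mtx" (3x3 intrinsics, pixels), "extrinsics" (4x4, takes a point from camera to world coordinates). Camera axes: x right, y down, z forward; pixel columns grow to the right and rows downward; lengths in m; the calibration is good to about 2 mm. A picture is of the moment at which its call begins. camera_params takes no time and is no camera call.
- ctrl.finish_job(): hands the job in; it is judged then, once.
The state is a dict: "t": time; "q": joint angles; "dq": joint speeds; "effort": joint torques, N m; "tool_pos": TCP position; "tool_rot": TCP orientation; "contact_force": force on the tool from outside, world axes, zero at the start; "wrist_torque": the same for the moment, N m; "opening": finger opening in m; "grip_force": force on a finger pad.
Only numpy, scipy, OpenCV 4.12 (cv2) and the standard library are available. Lean on these libraries where they do the work, as an engineer would, in place of code of your own. Each camera call takes 0.05 s, during which the arm holds its last target. There are 200 camera calls.

## Task

A shelf from the laundry closet got wet in a leak and lies drying on two battens: check whether it is dry at the red-ringed stain. Take the yellow moisture meter out of its cradle, hold it upright with its two pins centred in the red ring and the line of the two pins running along the wood grain (the shelf's length), and press gently until the spring-loaded pins are about half way in, never ramming it into the board. Finish while still gripping the meter there with the pins pressed, and leave the jar, the softener bottle and the tin where they stand.

Things in the scene. Friction and masses are not known exactly. Their poses are not given: they have to be found in the camera images.
- meter: loose two-pin wood moisture meter, 180 g, yellow with black nose, starting upright in the cradle, pins down. Origin: centre of the nose's flat underside; z up the housing, top at z = 120 mm; x along the line of the two pins; display on the -y face. Housing 48 (x) by 28 mm (y) for z = 24 to 120 mm, nose 44 by 26 mm below that. Grip it across either width near the top
- meter_tip (a point): point midway between the tips of the meter's two steel pins (3 mm thick, at meter x = -12 and +12 mm) when they are fully out: meter z = -15.7 mm. It is fixed to the housing and does not move in with the pins; axes as the meter's. The meter may be turned half a turn: the reading is the same
- pin_a (a joint): how far the pin at meter x = -12 mm is pushed up into the nose, in m: 0 fully out, 0.010 at its stop. Spring: 0.9 N at first touch, rising by 0.3 N per mm, 3.9 N at the stop
- pin_b (a joint): the same for the pin at meter x = +12 mm; both pins half way in need about 5 N together
- cradle: black docking cradle fixed to the counter, 76 by 58 mm, 55 mm high, on a 96 by 78 mm foot. Origin: centre of its underside, z up, x along the meter's x. The meter stands in a well 52 by 32 mm (2 mm play each side), its underside on ledges 25 mm above the counter, pins hanging free; it lifts straight out, 46 mm until the pins clear the rim
- board: wooden shelf board 420 mm (x, along the grain) by 220 mm (y) by 20 mm, fixed, level on two 25 mm high battens across it at x = -140 and +140 mm, whose ends stick out 10 mm. Origin: on the counter under the board's centre; z up; top face at z = 45 mm
- spot: ring in red marker, 44 mm across inside and 52 mm outside, round a dark damp stain on the board's top face, flat. Origin: the ring's centre on the top face. (Two black crosses on the board are places already checked)
- jar: bystander: loose green glass jar with black lid, 72 mm across, 100 mm high, origin centre of its underside
- softener: bystander: loose white softener bottle, 68 mm across, 170 mm high, origin centre of its underside
- tin: bystander: loose paint tin, 60 mm across, 55 mm high, origin centre of its underside
There are look-alikes about, which are no part of the job. Leave any purple look-alike of the meter alone.

How it is judged:
On the way:
1. the meter is lifted clear of its cradle in the gripper (z of meter_tip in the frame of cradle above 0.055 m and contact force between the fingers and meter above 0.5 N and contact force between meter and cradle below 0.05 N), for 0.1 s.
At the end, for the whole second after the job is handed in: meter held in the gripper, clear of the cradle, within 0.1 rad of upright; midpoint of the pins within 10 mm of the ring centre; pin line within 0.17 rad of the board length, either way round; each pin pushed in 2 to 8.5 mm against the board, 1.5 to 9 N in all; at rest (contact force between the fingers and meter above 1 N and contact force between meter and cradle below 0.05 N and contact force between meter and board between 1.5 and 9 N and value of joint pin_a between 0.002 and 0.0085 m and value of joint pin_b between 0.002 and 0.0085 m and horizontal distance between meter_tip and spot below 0.01 m and z of meter_tip in the frame of board below 0.045 m and angle between meter's own z axis and vertical below 0.1 rad and angle between the x axis of meter and the x axis of board, either way round below 0.17 rad and linear speed of meter below 0.02 m/s); the arm keeps its last pose, push and grip.
It fails at once if the meter is rammed into the board (over 15 N) (contact force between meter and board above 15 N).
It fails at once if a bystander is moved by more than 20 mm (distance of any of jar, softener, tin from where it was at the start of the episode above 0.02 m).
It also fails if it takes over 42 s, if anything falls off the work surface, if the arm or the gripper's body presses on something with over 40 N, if the wrist force passes 120 N, or if a joint passes its speed limit or range.

## Working session

There is one attempt and no reset: what is moved stays moved. The work goes in short steps, Python scripts to look and compute and a shell command to move; the robot and the scene stay as the last step left them, time stands still between calls to the robot, and variables do not carry over. Pictures are saved under pics/ and viewed, at most 10 in all, crops included, and the job is handed in when it is done.

```bash
mkdir -p pics; python3 - <<'E'
from station import ctrl, optics
import cv2, numpy as np
for n in ("scene","top"):
    im,d=optics.get_image(n); cv2.imwrite(f"pics/{n}0.png",im[:,:,::-1]); np.save(f"pics/{n}_d.npy",d); np.save(f"pics/{n}_i.npy",im)
    p=optics.camera_params(n); print(n,np.round(p["mtx"],1).tolist(),np.round(p["extrinsics"],3).tolist())
o=ctrl.get_obs(); print(o, ctrl.grasp_offset)
E
```

```text
scene [[411.4, 0.0, 261.7], [0.0, 411.4, 187.8], [0.0, 0.0, 1.0]] [[-0.708, 0.602, -0.368, 0.919], [0.706, 0.595, -0.384, 0.261], [-0.012, -0.532, -0.847, 0.869], [0.0, 0.0, 0.0, 1.0]]
top [[409.3, 0.0, 261.5], [0.0, 409.3, 188.2], [0.0, 0.0, 1.0]] [[-0.011, -0.992, 0.124, 0.443], [-0.999, 0.015, 0.03, -0.134], [-0.031, -0.124, -0.992, 1.13], [0.0, 0.0, 0.0, 1.0]]
{'t': 0.1, 'q': array([-1.35298107e+00,  5.33119796e-02,  1.61416315e+00,  7.61586693e-06,
        1.47598821e+00, -1.19036840e-01]), 'dq': array([-0.00149759, -0.00045652, -0.00344999, -0.00060524, -0.00128632,
       -0.0004816 ]), 'effort': array([ 1.18174128e-03, -3.94901526e+01, -3.71363068e+01,  2.89287834e-05,
        3.89887151e-03,  1.21625717e-05]), 'tool_pos': array([ 0.20642217, -0.58928394,  0.20596903]), 'tool_rot': array([-3.09529644e+00, -5.26313544e-01,  1.33096335e-04]), 'contact_force': array([-0.06119395, -0.06221132, -0.0811734 ]), 'wrist_torque': array([0.01189828, 0.01912247, 0.00685746]), 'grip_force': 0.0, 'opening': 0.08549713158947038} 0.0187
```

View pics/scene0.png

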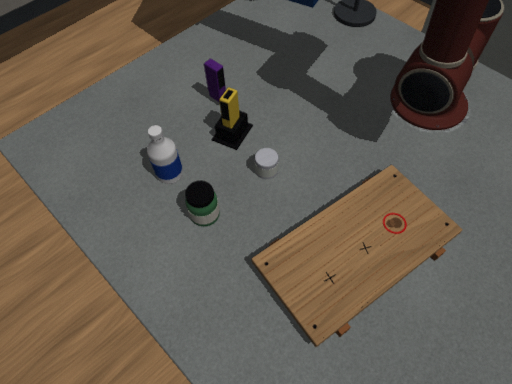

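View pics/top0.png

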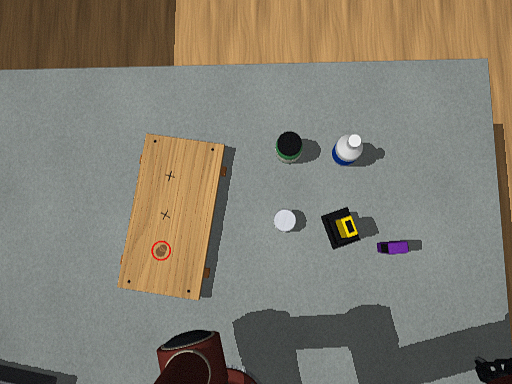

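The scene view shows the yellow meter in its cradle at about (230,108), the purple look-alike at (214,80), and the ring at (395,223). In the top view the meter is at (346,227), the ring at (161,251), and the tin, jar and softener are at (285,220), (289,147) and (348,150).

```bash
cat > h.py <<'E'
import numpy as np, cv2
from station import ctrl, optics
def cloud(n,d):
    p=optics.camera_params(n);K=p["mtx"];T=p["extrinsics"]
    v,u=np.mgrid[:384,:512]
    c=np.stack([(u-K[0,2])/K[0,0]*d,(v-K[1,2])/K[1,1]*d,d],-1)
    return c@T[:3,:3].T+T[:3,3]
def rect(P):
    return cv2.minAreaRect((P[:,:2]*1000).astype(np.float32))
E
python3 - <<'E'
from h import *
for n in ("top","scene"):
    im=np.load(f"pics/{n}_i.npy").astype(int);d=np.load(f"pics/{n}_d.npy");P=cloud(n,d)
    R,G,B=im[...,0],im[...,1],im[...,2];x,y,z=P[...,0],P[...,1],P[...,2]
    hsv=cv2.cvtColor(im.astype(np.uint8),cv2.COLOR_RGB2HSV)
    yel=(hsv[...,0]>20)&(hsv[...,0]<34)&(hsv[...,1]>170)&(hsv[...,2]>120)
    m=yel&(d>0)&(z>.03)
    print(n,"yellow",m.sum(),"zmax",z[m].max() if m.any() else None,P[m].mean(0))
    c=P[m].mean(0)
    near=(np.hypot(x-c[0],y-c[1])<.06)&(d>0)
    for a,b in((.138,.155),(.045,.062)):
        s=near&(z>a)&(z<b); print(a,s.sum(),P[s].mean(0).round(4),rect(P[s]))
    red=(R>150)&(G<80)&(B<80)&(abs(z-.045)<.012)
    s=P[red];print("ring",red.sum(),s.mean(0).round(4),rect(s), cv2.fitEllipse((s[:,:2]*1000).astype(np.float32)))
    rc=s.mean(0)
    b=(abs(z-.045)<.008)&(np.hypot(x-rc[0],y-rc[1])<.42)&(hsv[...,1]>60)&(hsv[...,0]<25)
    nn,l,st,_=cv2.connectedComponentsWithStats(b.astype(np.uint8));k=1+st[1:,4].argmax()
    print("board",rect(P[l==k]), np.median(z[l==k]))
    for nm,(lo,hi) in dict(tall=(.06,.3)).items():
        m=((z>lo)&(z<hi)&(d>0)&(x>.2)).astype(np.uint8)
        nn,l,st,_=cv2.connectedComponentsWithStats(m)
        for k in range(1,nn):
            if st[k,4]>60:
                q=P[l==k];print(st[k],q.mean(0).round(3),q[:,2].max().round(3),[np.round(t,0) for t in rect(q)])
    big=cv2.resize(im.astype(np.uint8)[195:260,310:420] if n=="top" else im.astype(np.uint8)[55:155,180:290],None,fx=6,fy=6,interpolation=cv2.INTER_CUBIC)
    cv2.imwrite(f"pics/{n}_crop.png",big[:,:,::-1])
E
```

```text
top yellow 258 zmax 0.14810376155009475 [ 0.46957739 -0.30622558  0.12705898]
0.138 237 [ 0.471  -0.3113  0.1441] ((471.00384521484375, -311.5995178222656), (48.024879455566406, 28.021947860717773), 17.781312942504883)
0.045 323 [ 0.4688 -0.3031  0.0539] ((470.9604797363281, -311.6541748046875), (75.998291015625, 58.16237258911133), 19.238250732421875)
ring 83 [0.4165 0.1675 0.0454] ((417.2755432128906, 167.0332489013672), (49.786354064941406, 51.11685562133789), 21.161792755126953) ((417.225830078125, 167.20272827148438), (48.5479736328125, 48.70416259765625), 158.484130859375)
board ((511.6838684082031, 141.1086883544922), (221.1569366455078, 420.53826904296875), 80.73889923095703) 0.04466371985847695
[276 132  27  28 593] [ 0.682 -0.174  0.094] 0.105 [array([ 684., -174.]), array([66., 67.]), np.float64(26.0)]
[334 134  29  29 660] [ 0.665 -0.32   0.123] 0.174 [array([ 672., -326.]), array([68., 63.]), np.float64(54.0)]
[336 216  22  22 338] [ 0.47  -0.308  0.131] 0.149 [array([ 471., -312.]), array([49., 28.]), np.float64(19.0)]
[380 241  29  14 343] [ 0.42  -0.421  0.123] 0.139 
[... 751 characters left out ...]
4018554688)
board ((512.8963623046875, 137.29901123046875), (220.77542114257812, 421.2908935546875), 80.7331771850586) 0.045355712982387386
[ 395   53   66   63 2831] [0.237 0.051 0.252] 0.3 [array([228.,  45.]), array([136.,  56.]), np.float64(90.0)]
[204  58  21  35 517] [ 0.427 -0.423  0.108] 0.14 [array([ 423., -429.]), array([30., 51.]), np.float64(3.0)]
[219  87  20  40 580] [ 0.479 -0.307  0.115] 0.15 [array([ 473., -314.]), array([53., 29.]), np.float64(18.0)]
[ 147  125   32   47 1027] [ 0.682 -0.315  0.117] 0.174 [array([ 680., -322.]), array([50., 67.]), np.float64(62.0)]
[185 180  32  35 891] [ 0.694 -0.17   0.091] 0.105 [array([ 691., -176.]), array([67., 67.]), np.float64(7.0)]
```

View pics/top_crop.png

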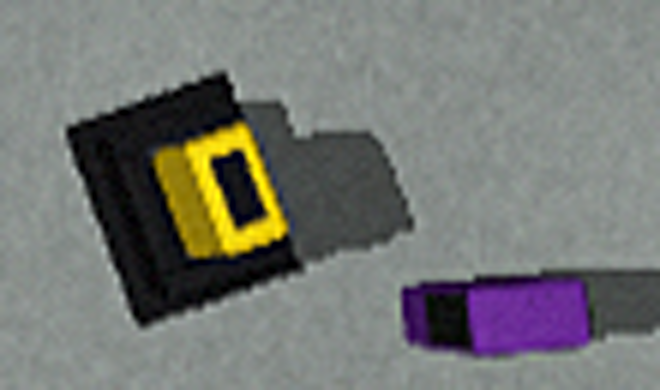

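The crop shows the meter's yellow top with its display, seated in the black cradle; the purple look-alike is well off to the lower right. The meter is at about (472,-313) with yaw 18.7°, the ring at about (417.5,165.5), and the board's length at -9.3°. Tool x is already at 19.3°.

```bash
python3 -m handwheel '[{"tx":31,"ty":-16},{"tx":31,"ty":-16},{"tx":31,"ty":-16},{"tx":31,"ty":-16},{"tx":31,"ty":-16},{"tx":31,"ty":-16},{"tx":31,"ty":-16},{"tx":31,"ty":-16},{"tx":31,"ty":-16},{"tx":31,"ty":-16},{"tx":31,"ty":-13},{}]' 75
cat >> h.py <<'E'
from scipy.spatial.transform import Rotation as Ro
def to(x,y,z,yaw):
    o=ctrl.get_obs();R=Ro.from_rotvec(o["tool_rot"]).as_matrix()
    d=R.T@(np.array([x,y,z])/1000-o["tool_pos"])*1000
    cy=np.degrees(np.arctan2(R[1,0],R[0,0]))
    print("t",o["t"],"pos",(o["tool_pos"]*1000).round(1),"shift",d.round(1),"yaw",cy.round(2),"roll",np.radians(cy-yaw).round(3),"tilt",R[:,2].round(4),"F",o["contact_force"].round(2),"open",o["opening"],"grip",o["grip_force"])
E
python3 -c "
from h import *
to(472,-313,103,18.7)"
```

```text
t 0.1 pos [ 206.4 -589.3  206. ] shift [ 341.9 -172.8  103.4] yaw 19.3 roll 0.01 tilt [-4.0e-04  1.8e-03 -1.0e+00] F [-0.06 -0.06 -0.08] open 0.08549713158947038 grip 0.0$[0]: bad value
```

```bash
python3 -m handwheel '[{"tx":31,"ty":-16},{"tx":31,"ty":-16},{"tx":31,"ty":-16},{"tx":31,"ty":-16},{"tx":31,"ty":-16},{"tx":31,"ty":-16},{"tx":31,"ty":-16},{"tx":31,"ty":-16},{"tx":31,"ty":-16},{"tx":31,"ty":-16},{"tx":31,"ty":-13},{"tx":0}]' 75
python3 -c "
from h import *
to(472,-313,103,18.7)"
```

```text
t 0.1 pos [ 206.4 -589.3  206. ] shift [ 341.9 -172.8  103.4] yaw 19.3 roll 0.01 tilt [-4.0e-04  1.8e-03 -1.0e+00] F [-0.06 -0.06 -0.08] open 0.08549713158947038 grip 0.0$[0]: bad value
```

```bash
python3 -m handwheel '[{"tx":31,"ty":-16,"tz":0,"roll":0},{"tx":31,"ty":-16,"tz":0,"roll":0},{"tx":31,"ty":-16,"tz":0,"roll":0},{"tx":31,"ty":-16,"tz":0,"roll":0},{"tx":31,"ty":-16,"tz":0,"roll":0},{"tx":31,"ty":-16,"tz":0,"roll":0},{"tx":31,"ty":-16,"tz":0,"roll":0},{"tx":31,"ty":-16,"tz":0,"roll":0},{"tx":31,"ty":-16,"tz":0,"roll":0},{"tx":31,"ty":-16,"tz":0,"roll":0},{"tx":31,"ty":-13,"tz":0,"roll":0},{"tx":0,"ty":0,"tz":0,"roll":0}]' 75
python3 -c "
from h import *
to(472,-313,103,18.7)"
```

```text
t: 1.1
tool_pos: [0.4741, -0.3098, 0.2066]
tool_rot: [-3.094, -0.535, -0.002]
contact_force: [0.7, -0.7, 0.0]
opening: 0.0753
grip_force: 0.0
t 1.1 pos [ 474.1 -309.8  206.6] shift [ -3.2   2.5 103.6] yaw 19.62 roll 0.016 tilt [ 0.001   0.0023 -1.    ] F [ 0.71 -0.67  0.01] open 0.0753159461568753 grip 0.0
```

```bash
python3 -m handwheel '[{"tx":-2,"ty":1,"tz":5,"roll":0.015},{"tx":-1,"ty":1,"tz":15,"roll":0},{"tx":0,"ty":0,"tz":20,"roll":0},{"tx":0,"ty":0,"tz":20,"roll":0},{"tx":0,"ty":0,"tz":20,"roll":0},{"tx":0,"ty":0,"tz":15,"roll":0},{"tx":0,"ty":0,"tz":9,"roll":0},{"tx":0,"ty":0,"tz":0,"roll":0},{"tx":0,"ty":0,"tz":0,"roll":0}]' 60
python3 -c "
from h import *
to(472,-313,103,18.7)
im,d=optics.get_image('top');cv2.imwrite('pics/t1.png',cv2.resize(im[180:270,290:420],None,fx=5,fy=5,interpolation=2)[:,:,::-1])"
```

```text
t: 1.85
tool_pos: [0.4682, -0.3173, 0.1027]
tool_rot: [-3.101, -0.501, 0.001]
contact_force: [-0.6, -1.1, 1.1]
opening: 0.0597
grip_force: 0.0
t 1.85 pos [ 468.2 -317.3  102.7] shift [ 4.9 -2.9 -0.3] yaw 18.36 roll -0.006 tilt [-9.e-04  6.e-04 -1.e+00] F [-0.64 -1.07  1.11] open 0.05969801991941549 grip 0.0
```

View pics/t1.png

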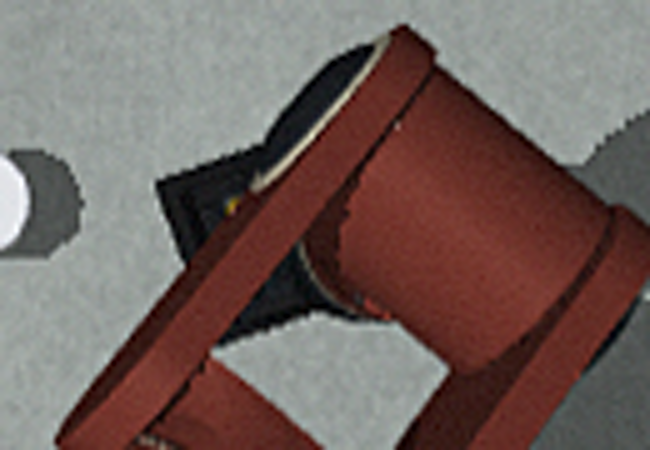

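The arm hides the meter in this top view; only the cradle corner shows, at about (170,190) in the crop. I'll correct the offset and let it settle.

```bash
python3 -m handwheel '[{"tx":4,"ty":-2,"tz":0,"roll":0},{"tx":0,"ty":0,"tz":0,"roll":0},{"tx":0,"ty":0,"tz":0,"roll":0},{"tx":0,"ty":0,"tz":0,"roll":0}]'
python3 -c "
from h import *
to(472,-313,103,18.7)
im,d=optics.get_image('scene');cv2.imwrite('pics/s1.png',cv2.resize(im[50:170,170:300],None,fx=5,fy=5,interpolation=2)[:,:,::-1])"
```

```text
t: 2.23
tool_pos: [0.4726, -0.3138, 0.1039]
tool_rot: [3.1, 0.504, 0.001]
contact_force: [-0.3, -1.2, 0.2]
opening: 0.0601
grip_force: 0.0
t 2.2333 pos [ 472.6 -313.8  103.9] shift [-0.4 -0.9  0.9] yaw 18.46 roll -0.004 tilt [ 9.e-04 -9.e-04 -1.e+00] F [-0.32 -1.22  0.25] open 0.060138129654376274 grip 0.0
```

View pics/s1.png

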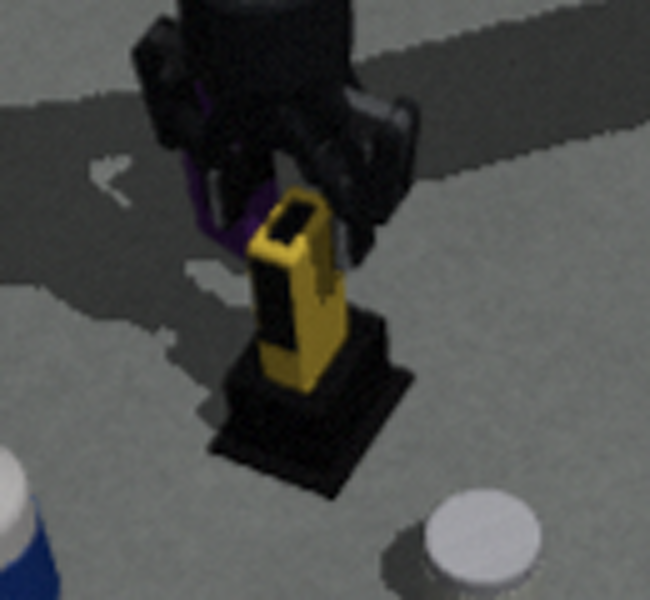

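The meter stands at about (300,290) in the crop, with the fingers either side at about (220,200) and (370,220). They look slightly behind the meter, so I'll check this numerically.

```bash
python3 - <<'E'
from h import *
im,d=optics.get_image('scene');P=cloud('scene',d)
hsv=cv2.cvtColor(im,cv2.COLOR_RGB2HSV)
yel=(hsv[...,0]>18)&(hsv[...,0]<36)&(hsv[...,1]>150)
o=ctrl.get_obs();R=Ro.from_rotvec(o["tool_rot"]).as_matrix()
L=(P-o["tool_pos"])@R*1000
m=(d>0)&(abs(L).max(-1)<70)
K=optics.camera_params('scene');T=np.linalg.inv(K["extrinsics"])
for y in(-30,0,30):
    p=R@np.array([0,y,0])/1000+o["tool_pos"];c=T[:3,:3]@p+T[:3,3];u=K["mtx"]@c;print("proj",y,u[:2]/u[2],((u[:2]/u[2])-[170,50])*5)
s=m&yel&(L[...,2]<45);print("yel",L[s].min(0).round(),L[s].max(0).round(),L[s].mean(0).round(1))
for lo,hi in((-25,-15),(-15,-5),(-5,5),(5,20)):
  for side in(-1,1):
    s=m&~yel&(L[...,2]>lo)&(L[...,2]<hi)&(L[...,1]*side>18)
    if s.sum()>3: print(lo,side,s.sum(),np.percentile(L[s],[5,50,95],axis=0).round(1).tolist())
E
```

```text
proj -30 [240.106667   110.38659483] [350.53333502 301.93297415]
proj 0 [229.58300212 106.46975952] [297.91501059 282.34879758]
proj 30 [219.20930264 102.60874029] [246.0465132  263.04370144]
yel [-22. -28. -49.] [27. 14. 45.] [ 7.  -6.5 -7.5]
```

```bash
python3 - <<'E'
from h import *
im,d=optics.get_image('scene');P=cloud('scene',d)
o=ctrl.get_obs();R=Ro.from_rotvec(o["tool_rot"]).as_matrix()
L=(P-o["tool_pos"])@R*1000
for (u,v) in [(355,265),(350,250),(345,235),(370,240),(375,220),(225,240),(222,220),(220,200),(300,215),(290,250)]:
    a=170+u//5;b=50+v//5;print((u,v),round(float(d[b,a]),3),L[b,a].round(),im[b,a])
E
```

```text
(355, 265) 1.176 [-106.   30.  101.] [59 60 60]
(350, 250) 0.98 [  8. -37. -47.] [15 15 18]
(345, 235) 0.976 [  6. -34. -54.] [38 40 40]
(370, 240) 0.993 [ -7. -39. -41.] [11 12 14]
(375, 220) 0.948 [ 12. -54. -78.] [12 13 15]
(225, 240) 1.157 [-72.  94.  78.] [24 11 35]
(222, 220) 1.005 [ 11.  34. -38.] [36 38 40]
(220, 200) 0.996 [  9.  34. -49.] [24 25 26]
(300, 215) 0.998 [ -5.  -2. -43.] [6 8 5]
(290, 250) 0.989 [ 16.  -8. -41.] [187 160  55]
```

```bash
python3 - <<'E'
from h import *
im,d=optics.get_image('scene');P=cloud('scene',d)
o=ctrl.get_obs();R=Ro.from_rotvec(o["tool_rot"]).as_matrix()
L=(P-o["tool_pos"])@R*1000
hsv=cv2.cvtColor(im,cv2.COLOR_RGB2HSV)
for s in(-1,1):
    m=(abs(L[...,0])<40)&(L[...,1]*s>20)&(L[...,1]*s<70)&(L[...,2]<30)&(L[...,2]>-110)&(d>0)
    z=np.sort(L[m][:,2]);print(s,m.sum(),z[-8:].round(1))
    for a in range(-110,0,10):
        k=m&(L[...,2]>=a)&(L[...,2]<a+10)
        if k.any():print(a,k.sum(),L[k].min(0).round(),L[k].max(0).round())
print(o["opening"],o["q"])
E
```

```text
-1 334 [-38.7 -38.6 -37.  -35.3 -35.  -34.1 -32.2 -31.8]
-110 72 [ -16.  -63. -110.] [  19.  -21. -100.]
-100 78 [ -18.  -61. -100.] [ 19. -20. -90.]
-90 77 [-12. -60. -90.] [ 13. -25. -80.]
-80 28 [-10. -58. -80.] [ 14. -27. -70.]
-70 18 [  4. -41. -70.] [ 12. -28. -60.]
-60 25 [ -3. -42. -60.] [ 12. -27. -51.]
-50 25 [ -5. -42. -50.] [ 12. -27. -40.]
-40 11 [ -6. -40. -40.] [ 10. -29. -32.]
1 299 [-34.9 -34.5 -34.4 -33.4 -32.7 -31.1 -30.9 -30.6]
-110 53 [ -12.   21. -110.] [  19.   69. -100.]
-100 38 [ -13.   23. -100.] [ 18.  67. -90.]
-90 71 [-14.  30. -89.] [ 15.  66. -80.]
-80 36 [-13.  31. -80.] [ 14.  60. -70.]
-70 27 [-13.  31. -70.] [ 11.  46. -60.]
-60 30 [-11.  30. -60.] [ 12.  47. -51.]
-50 23 [ -9.  32. -49.] [ 11.  45. -40.]
-40 21 [-11.  32. -40.] [ 12.  43. -31.]
0.060175200659303055 [-7.17461010e-01  1.96820118e-03  1.84339184e+00 -4.15195500e-05
  1.29609074e+00  5.31457024e-01]
```

The depth data shows the open fingertips are really about 31 mm behind the nominal TCP, level with the top of the meter. I'll lower 22 mm more, then close.

```bash
python3 -m handwheel '[{"tx":0,"ty":0,"tz":6,"roll":0},{"tx":0,"ty":0,"tz":8,"roll":0},{"tx":0,"ty":0,"tz":8,"roll":0},{"tx":0,"ty":0,"tz":0,"roll":0},{"tx":0,"ty":0,"tz":0,"roll":0}]'
python3 -m handwheel '[{"tx":0,"ty":0,"tz":0,"roll":0},{"tx":0,"ty":0,"tz":0,"roll":0},{"tx":0,"ty":0,"tz":0,"roll":0},{"tx":0,"ty":0,"tz":0,"roll":0},{"tx":0,"ty":0,"tz":0,"roll":0},{"tx":0,"ty":0,"tz":0,"roll":0},{"tx":0,"ty":0,"tz":0,"roll":0},{"tx":0,"ty":0,"tz":0,"roll":0}]' 10 40
python3 -c "
from h import *
to(472,-313,81,18.7)
im,d=optics.get_image('scene');cv2.imwrite('pics/s2.png',cv2.resize(im[50:170,170:300],None,fx=5,fy=5,interpolation=2)[:,:,::-1])"
```

```text
t: 2.85
tool_pos: [0.4714, -0.3129, 0.0796]
tool_rot: [-3.099, -0.503, 0.003]
contact_force: [0.0, 0.5, 0.1]
opening: 0.0599
grip_force: 0.0
t: 3.52
tool_pos: [0.4725, -0.3138, 0.0816]
tool_rot: [3.101, 0.503, 0.001]
contact_force: [-0.5, 1.3, 3.0]
opening: 0.0278
grip_force: 41.3
t 3.5167 pos [ 472.5 -313.8   81.6] shift [-0.2 -0.9  0.6] yaw 18.44 roll -0.005 tilt [ 7.e-04 -4.e-04 -1.e+00] F [-0.52  1.29  2.99] open 0.02776992737113782 grip 41.31764531135559
```

View pics/s2.png

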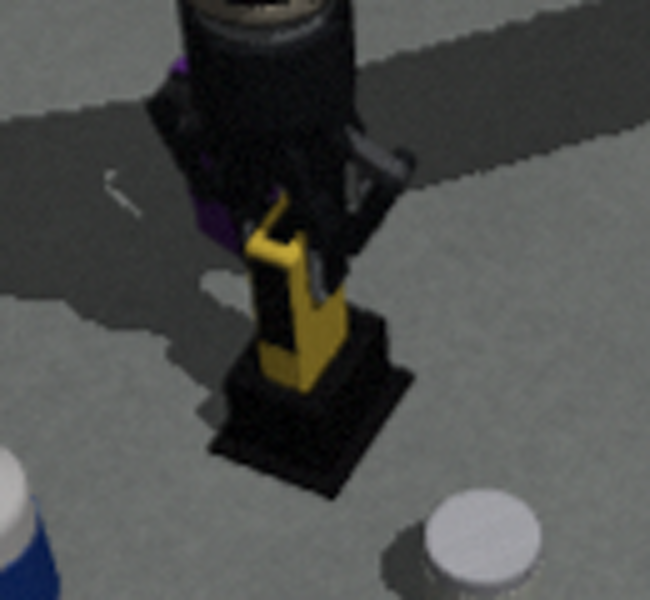

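The fingers hold the upper housing; the pad is at about (322,280) and the opening is 27.8 mm. Now I lift.

```bash
python3 -m handwheel '[{"tx":0,"ty":0,"tz":-4,"roll":0},{"tx":0,"ty":0,"tz":-8,"roll":0},{"tx":0,"ty":0,"tz":-12,"roll":0},{"tx":0,"ty":0,"tz":-14,"roll":0},{"tx":0,"ty":0,"tz":-14,"roll":0},{"tx":0,"ty":0,"tz":-14,"roll":0},{"tx":0,"ty":0,"tz":-14,"roll":0},{"tx":0,"ty":0,"tz":-14,"roll":0},{"tx":0,"ty":0,"tz":-12,"roll":0},{"tx":0,"ty":0,"tz":-8,"roll":0},{"tx":0,"ty":0,"tz":-6,"roll":0},{"tx":0,"ty":0,"tz":0,"roll":0}]' - 60
python3 - <<'E'
from h import *
to(417.5,165.5,180,-9.3)
im,d=optics.get_image('scene');cv2.imwrite('pics/s3.png',cv2.resize(im[10:160,150:310],None,fx=4,fy=4,interpolation=2)[:,:,::-1])
P=cloud('scene',d);hsv=cv2.cvtColor(im,cv2.COLOR_RGB2HSV)
m=(hsv[...,0]>18)&(hsv[...,0]<36)&(hsv[...,1]>130)&(P[...,2]>.08)&(P[...,1]<-.25)&(P[...,1]>-.36)
q=P[m];print(m.sum(),q.min(0).round(4),q.max(0).round(4))
E
```

```text
t: 4.57
tool_pos: [0.4727, -0.3141, 0.2028]
tool_rot: [3.099, 0.503, 0.002]
contact_force: [0.1, 0.0, -2.3]
opening: 0.0274
grip_force: 59.0
t 4.5667 pos [ 472.7 -314.1  202.8] shift [  99.3 -472.5   22. ] yaw 18.44 roll 0.484 tilt [ 0.0018 -0.0016 -1.    ] F [ 0.09  0.   -2.28] open 0.027422638728734842 grip 58.95298719406128
461 [ 0.4458 -0.3293  0.1649] [ 0.5005 -0.2907  0.2939]
```

View pics/s3.png

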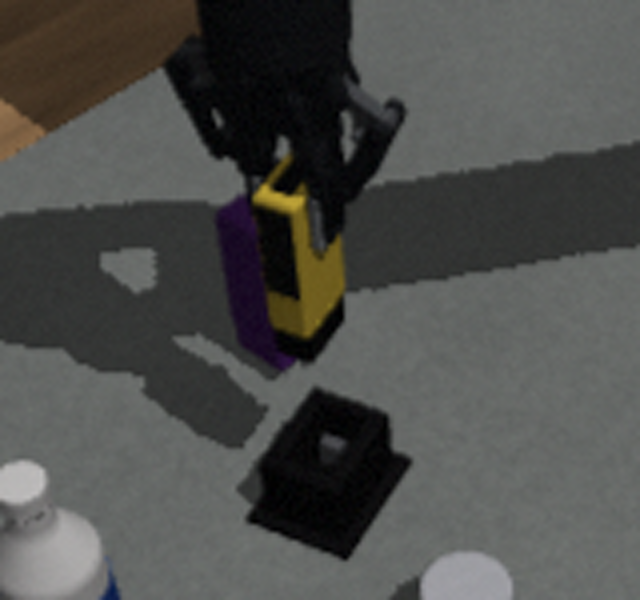

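The meter is lifted clear and upright, nose at about (310,345) in the crop; the cradle is empty. Next I carry it to the ring.

```bash
python3 -m handwheel '[{"tx":3,"ty":-14,"tz":0,"roll":0},{"tx":5,"ty":-24,"tz":0,"roll":0},{"tx":7,"ty":-33,"tz":0,"roll":0},{"tx":7,"ty":-33,"tz":0,"roll":0},{"tx":7,"ty":-33,"tz":0,"roll":0},{"tx":7,"ty":-33,"tz":0,"roll":0},{"tx":7,"ty":-33,"tz":0,"roll":0},{"tx":7,"ty":-33,"tz":0,"roll":0},{"tx":7,"ty":-33,"tz":0,"roll":0},{"tx":7,"ty":-33,"tz":0,"roll":0},{"tx":7,"ty":-33,"tz":0,"roll":0},{"tx":7,"ty":-33,"tz":0,"roll":0}]'
python3 -m handwheel '[{"tx":7,"ty":-33,"tz":0,"roll":0},{"tx":6,"ty":-30,"tz":0,"roll":0},{"tx":4,"ty":-20,"tz":0,"roll":0},{"tx":2,"ty":-10,"tz":0,"roll":0},{"tx":0,"ty":0,"tz":0,"roll":0.06},{"tx":0,"ty":0,"tz":0,"roll":0.09},{"tx":0,"ty":0,"tz":0,"roll":0.09},{"tx":0,"ty":0,"tz":0,"roll":0.09},{"tx":0,"ty":0,"tz":0,"roll":0.09},{"tx":0,"ty":0,"tz":0,"roll":0.065},{"tx":0,"ty":0,"tz":0,"roll":0},{"tx":0,"ty":0,"tz":0,"roll":0}]'
python3 -c "
from h import *
to(417.5,165.5,117.3,-9.3)"
```

```text
t: 5.62
tool_pos: [0.4281, 0.0622, 0.1999]
tool_rot: [-3.1, -0.503, 0.003]
contact_force: [0.1, -0.3, -1.7]
opening: 0.0271
grip_force: 59.2
t: 6.62
tool_pos: [0.4179, 0.1541, 0.2003]
tool_rot: [3.131, -0.254, -0.002]
contact_force: [0.1, -0.0, -1.0]
opening: 0.0272
grip_force: 59.5
t 6.6167 pos [417.9 154.1 200.3] shift [ -2.1 -11.3  83. ] yaw -9.28 roll 0.0 tilt [-1.4e-03 -4.0e-04 -1.0e+00] F [ 0.14 -0.04 -0.98] open 0.027229379993003087 grip 59.46350812911987
```

```bash
python3 -m handwheel '[{"tx":-1,"ty":-5,"tz":5,"roll":0},{"tx":-1,"ty":-6,"tz":12,"roll":0},{"tx":0,"ty":0,"tz":14,"roll":0},{"tx":0,"ty":0,"tz":14,"roll":0},{"tx":0,"ty":0,"tz":10,"roll":0},{"tx":0,"ty":0,"tz":7,"roll":0},{"tx":0,"ty":0,"tz":3,"roll":0},{"tx":0,"ty":0,"tz":0,"roll":0},{"tx":0,"ty":0,"tz":0,"roll":0},{"tx":0,"ty":0,"tz":0,"roll":0}]'
python3 - <<'E'
from h import *
to(417.5,165.5,117.3,-9.3)
for n,(r,c) in dict(scene=(100,310)).items():
    im,d=optics.get_image(n);np.save('pics/s4i.npy',im);np.save('pics/s4d.npy',d)
    cv2.imwrite('pics/s4.png',cv2.resize(im[r:r+150,c:c+150],None,fx=4,fy=4,interpolation=2)[:,:,::-1])
o=ctrl.get_obs();k=optics.camera_params('scene');T=np.linalg.inv(k["extrinsics"]);R=Ro.from_rotvec(o["tool_rot"]).as_matrix()
for p in([-12,0,72.3],[12,0,72.3],[0,0,72.3]):
    w=o["tool_pos"]+np.array([R[0,0]*p[0],R[1,0]*p[0],-p[2]])/1000;cc=k["mtx"]@(T[:3,:3]@w+T[:3,3]);print(w.round(4),((cc[:2]/cc[2]-[310,100])*4).round(0))
E
```

```text
t: 7.45
tool_pos: [0.4188, 0.1657, 0.137]
tool_rot: [-3.131, 0.256, -0.002]
contact_force: [0.0, 0.0, -1.2]
opening: 0.0274
grip_force: 59.3
t 7.45 pos [418.8 165.7 137. ] shift [-1.3  0.5 19.7] yaw -9.35 roll -0.001 tilt [ 1.6e-03  4.0e-04 -1.0e+00] F [ 0.01  0.01 -1.19] open 0.027353061271301632 grip 59.31899070739746
[0.4071 0.1677 0.0648] [363. 467.]
[0.4307 0.1638 0.0648] [332. 489.]
[0.4189 0.1657 0.0648] [347. 478.]
```

View pics/s4.png

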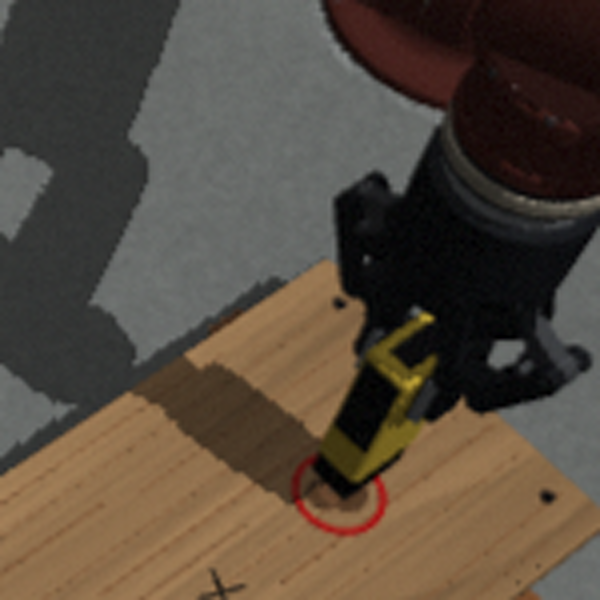

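The nose hangs just above the ring (ring centre at about (340,494) in the crop); the projected pin midpoint is within 2–3 mm. I'll descend slowly, watching the force.

```bash
python3 -m handwheel '[{"tx":-1,"ty":1,"tz":3,"roll":0},{"tx":0,"ty":0,"tz":4,"roll":0},{"tx":0,"ty":0,"tz":4,"roll":0},{"tx":0,"ty":0,"tz":3,"roll":0},{"tx":0,"ty":0,"tz":2,"roll":0},{"tx":0,"ty":0,"tz":0,"roll":0},{"tx":0,"ty":0,"tz":0,"roll":0},{"tx":0,"ty":0,"tz":0,"roll":0}]'
python3 -m handwheel '[{"tx":0,"ty":0,"tz":1,"roll":0},{"tx":0,"ty":0,"tz":1,"roll":0},{"tx":0,"ty":0,"tz":0,"roll":0},{"tx":0,"ty":0,"tz":0,"roll":0},{"tx":0,"ty":0,"tz":0,"roll":0}]'
python3 -c "
from h import *
to(417.5,165,117.3,-9.3)"
```

```text
t: 8.17
tool_pos: [0.4172, 0.1648, 0.1202]
tool_rot: [-3.131, 0.256, -0.0]
contact_force: [-0.3, 1.2, -1.3]
opening: 0.0274
grip_force: 59.3
t: 8.58
tool_pos: [0.4171, 0.1648, 0.1181]
tool_rot: [-3.131, 0.256, -0.0]
contact_force: [0.2, 0.6, -2.1]
opening: 0.027
grip_force: 59.3
t 8.5833 pos [417.1 164.8 118.1] shift [ 0.4 -0.3  0.8] yaw -9.35 roll -0.001 tilt [ 1.e-04  0.e+00 -1.e+00] F [ 0.19  0.59 -2.1 ] open 0.026978331636365288 grip 59.3459951877594
```

```bash
python3 -m handwheel '[{"tx":0,"ty":0,"tz":1,"roll":0},{"tx":0,"ty":0,"tz":1,"roll":0},{"tx":0,"ty":0,"tz":0,"roll":0},{"tx":0,"ty":0,"tz":0,"roll":0},{"tx":0,"ty":0,"tz":0,"roll":0}]'
python3 -m handwheel '[{"tx":0,"ty":0,"tz":1,"roll":0},{"tx":0,"ty":0,"tz":1,"roll":0},{"tx":0,"ty":0,"tz":0,"roll":0},{"tx":0,"ty":0,"tz":0,"roll":0},{"tx":0,"ty":0,"tz":0,"roll":0}]'
```

```text
t: 9.0
tool_pos: [0.4173, 0.1648, 0.1165]
tool_rot: [-3.131, 0.256, -0.001]
contact_force: [-0.3, -0.0, 0.8]
opening: 0.0273
grip_force: 59.6
t: 9.42
tool_pos: [0.4173, 0.1648, 0.1143]
tool_rot: [-3.131, 0.256, -0.001]
contact_force: [-0.6, 0.2, 3.1]
opening: 0.0272
grip_force: 59.7
```

```bash
python3 -m handwheel '[{"tx":0,"ty":0,"tz":0.8,"roll":0},{"tx":0,"ty":0,"tz":0.7,"roll":0},{"tx":0,"ty":0,"tz":0,"roll":0},{"tx":0,"ty":0,"tz":0,"roll":0},{"tx":0,"ty":0,"tz":0,"roll":0},{"tx":0,"ty":0,"tz":0,"roll":0}]'
python3 - <<'E'
from h import *
F=[];Z=[]
for i in range(12):
    im,d=optics.get_image('scene');o=ctrl.get_obs();F.append(o["contact_force"]);Z.append(o["tool_pos"])
print(np.mean(F,0),np.std(F,0),np.mean(Z,0));to(417.5,165,112.3,-9.3)
cv2.imwrite('pics/s5.png',cv2.resize(im[160:250,345:445],None,fx=6,fy=6,interpolation=2)[:,:,::-1])
E
```

```text
t: 9.92
tool_pos: [0.4172, 0.1648, 0.1128]
tool_rot: [-3.131, 0.256, -0.001]
contact_force: [0.3, -0.2, 3.0]
opening: 0.0272
grip_force: 59.8
[0.6491168  0.32463624 3.05953047] [0.53931113 0.43380374 0.33416184] [0.41720326 0.16480892 0.11271058]
t 10.5167 pos [417.2 164.8 112.7] shift [ 0.3 -0.2  0.4] yaw -9.35 roll -0.001 tilt [ 2.e-04  1.e-04 -1.e+00] F [0.46 0.07 3.32] open 0.027547615548384297 grip 59.919589161872864
```

View pics/s5.png

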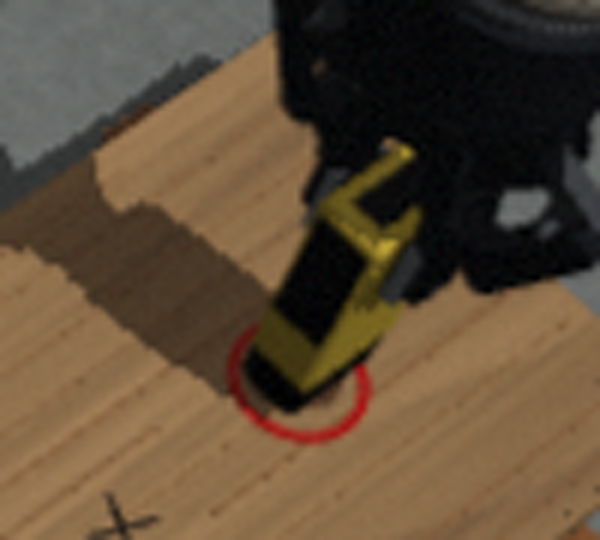

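The pins are pressed with about 4.9 N (the measured 3.06 N plus the meter's weight). I'll check the nose corner's projection against the picture (front corner at about (292,411), left corner at about (246,365), ring centre at about (300,383)).

```bash
python3 - <<'E'
from h import *
k=optics.camera_params('scene');T=np.linalg.inv(k["extrinsics"]);a=np.radians(-9.35);c=np.array([417.2,164.8])
def pr(w): q=k["mtx"]@(T[:3,:3]@(np.array(w)/1000)+T[:3,3]);return ((q[:2]/q[2]-[345,160])*6).round(0)
ex=np.array([np.cos(a),np.sin(a)]);ey=np.array([-ex[1],ex[0]])
for x,y in((22,13),(22,-13),(-22,13),(-22,-13)): print(x,y,pr([*(c+x*ex+y*ey),55.5]))
print("c",pr([*c,45]),"+10x",pr([*(c+10*ex),45]),"+10y",pr([*(c+10*ey),45]))
E
```

```text
22 13 [288. 422.]
22 -13 [237. 370.]
-22 13 [373. 359.]
-22 -13 [322. 309.]
c [297. 378.] +10x [278. 392.] +10y [317. 397.]
```

The nose seems a few mm towards -x of where it was predicted, still within tolerance. I'll lift, nudge it by (+3, +1.5) mm for more margin, and press again.

```bash
python3 -m handwheel '[{"tx":0,"ty":0,"tz":-4,"roll":0},{"tx":0,"ty":0,"tz":-5,"roll":0},{"tx":1.5,"ty":-1,"tz":0,"roll":0},{"tx":1.5,"ty":-0.5,"tz":0,"roll":0},{"tx":0,"ty":0,"tz":0,"roll":0},{"tx":0,"ty":0,"tz":2,"roll":0},{"tx":0,"ty":0,"tz":2,"roll":0},{"tx":0,"ty":0,"tz":1,"roll":0},{"tx":0,"ty":0,"tz":0,"roll":0},{"tx":0,"ty":0,"tz":0,"roll":0}]'
python3 -m handwheel '[{"tx":0,"ty":0,"tz":1,"roll":0},{"tx":0,"ty":0,"tz":1,"roll":0},{"tx":0,"ty":0,"tz":1,"roll":0},{"tx":0,"ty":0,"tz":1,"roll":0},{"tx":0,"ty":0,"tz":0,"roll":0},{"tx":0,"ty":0,"tz":0,"roll":0},{"tx":0,"ty":0,"tz":0,"roll":0},{"tx":0,"ty":0,"tz":0,"roll":0}]'
python3 - <<'E'
from h import *
F=[];Z=[]
for i in range(12):
    im,d=optics.get_image('scene');o=ctrl.get_obs();F.append(o["contact_force"]);Z.append(o["tool_pos"])
print(np.mean(F,0),np.std(F,0),np.mean(Z,0));to(417.5,165,112.3,-9.3)
cv2.imwrite('pics/s6.png',cv2.resize(im[160:250,345:445],None,fx=6,fy=6,interpolation=2)[:,:,::-1])
E
```

```text
t: 11.35
tool_pos: [0.4201, 0.1657, 0.1167]
tool_rot: [3.131, -0.256, -0.001]
contact_force: [-1.0, 0.0, 0.1]
opening: 0.0272
grip_force: 59.7
t: 12.02
tool_pos: [0.4203, 0.1658, 0.1128]
tool_rot: [3.131, -0.256, 0.0]
contact_force: [-0.6, -1.2, 3.1]
opening: 0.0275
grip_force: 60.0
[-1.75814888 -0.44133399  3.21983967] [0.41102721 0.77878861 0.40715267] [0.42029823 0.16576116 0.11265649]
t 12.6167 pos [420.3 165.8 112.6] shift [-2.6  1.2  0.3] yaw -9.35 roll -0.001 tilt [ 0.  0. -1.] F [-2.48  0.66  3.43] open 0.027319311269998887 grip 59.99412953853607
```

View pics/s6.png

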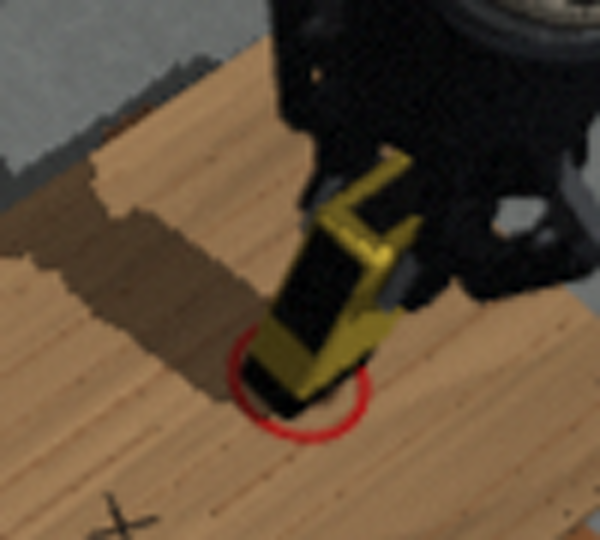

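The nose now sits inside the ring, front corner at about (288,417), with the ring centred at about (300,383). The pins are pressed with about 5 N, upright and at rest, so I'm handing in.

```bash
python3 -c "
from station import ctrl
print(ctrl.finish_job())"
```

```text
the job is handed in; nothing more can be done
None
```

I handed the job in with the meter gripped upright in the red ring, pin line along the grain, and the pins pressed about half way in at roughly 5 N; pin centring is only good to a few mm from the camera, and no verdict came back.

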